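# Seat the back panel and hold the glued frame corner square

### The arm

A 6-joint arm with a two-finger parallel gripper is mounted at the origin on the work surface. World frame = base frame: x ahead of the robot, y to its left, z up, the work surface at z = 0. Lengths are in mm, angles in rad, forces in N, time in s.
With the tool pointing down it reaches from about 350 to 975 mm from the base axis. Payload 7.1 kg.
Tool frame: the origin (TCP) lies at the very end of the fingers, on their centre line; the grasp point (between the pads) lies 19 mm behind it; z points along the fingers, y is the direction in which the jaws open and shut (so a half turn about z gives the same grasp; the last joint's range is limited). The gripper opens to 88 mm and grips with 3 to 60 N. Pads are 20 mm wide; open, the fingers measure 115 mm over their backs; the gripper's body (75 mm by 178 mm) begins 61 mm behind the grasp point.
Start: joints at [-1.236, 0.423, 1.63, -0, 1.089, -0.019], TCP at [216.557, -586.266, 222.675] pointing down, gripper open.
Joint ranges: [-3, 3], [-0.9, 2.11], [0.09, 2.58], [-1.31, 4.45], [0.11, 2.69], [-2.54, 2.54]. Speed limits (rad/s): [2.39, 2.39, 3.01, 3.14, 3.14, 3.14].

### API

Orientations are given as a rotation vector (axis times angle).
In Python, from workcell import monitor, vision, order, find_in, regions_of, place_of gives the robot as it stands. The module is installed in compiled form; this text tells all that it offers.
- The arm moves only by the tool carry_out, never from a script. Its argument "targets" is a list of rows, each a list of 3 entries, a list of its own where there are three numbers: the turn, a rotation vector about the world's x, y, z in degrees, then the shift along the world's x, y, z in mm, then the finger opening in mm, from 0 to 87.8. In form: [[[rx, ry, rz], [x, y, z], hand], ...]. A call has 1 to 10 rows; each row is the pose to reach, as a shift and turn from the pose commanded when the call began; what a row does not reach only later rows make up. A row lasts 1/12 s, in which the tool goes at most 41.7 mm and 7.16 degrees, less where a joint would pass 70% of its speed; a pose out of reach is approached as far as the arm can. A call with a gripper value outside its range is refused whole. The fingers move at their own pace and stop on an object; the grip force is fixed at half the most. Time passes only in rows, so rows that repeat a pose let the fingers close. It gives the time, the measured TCP pose, the force and the opening at its end, in the units of the state.
- monitor.get_obs(): the state, without advancing time (a new reading comes with each control period).
- vision.get_image(name): name is "scene" or "side" or "wrist"; returns the picture (400x640x3 uint8, red, green, blue); there is no depth.
- vision.camera_model(name): a dict with "K" (3x3 intrinsics, pixels), "rvec" (rotation vector, rad) and "tvec" (3), from world to camera coordinates, as OpenCV has them. Camera axes: x right, y down, z forward; pixel columns grow to the right and rows downward; lengths in mm; the calibration is good to about 2 mm. A picture is of the moment at which its call begins: read the wrist's pose just before it. camera_model takes no time and is no camera call; for the wrist camera it gives the pose at the moment of the call.
- order.close_job(): hands the job in, once; it reports no verdict.
Trained networks look in the newest picture that a camera, given by its name, has taken for a name from the list of things; names that differ only in an ending like _2 or _b are one class to them, and where a whole thing is asked for, a point or a joint stands for the part that bears it (a point fixed in the world has none). Each returns a list of dicts, best first, with "confidence" (0 to 1); they miss things now and then, are a little off and sometimes report something else, mostly with a low value. They report only what shows in the picture. A call takes as long as a camera call. They do not tell look-alikes from the thing itself.
- find_in(query, camera): "point" ([x, y, z] in mm, in the coordinates of the camera as it stood for that picture, good to about 4 mm: the middle of the surface that is visible of it).
- regions_of(query, camera): "mask" (400x640 bool, what is visible of it).
- place_of(query, camera): "point" ([x, y, z] in mm, in the coordinates of the camera as it stood for that picture, good to about 4 mm: a listed point, or the origin of a listed thing).
The state is a dict: "t": time; "qpos": joint angles; "qvel": joint speeds; "joint_torque": joint torques, N m; "ee_pos": TCP position; "orientation": TCP orientation; "ft_force": force on the tool from outside, world axes, zero at the start; "moment": the same for the moment, N m; "width": finger opening in mm.
Only numpy, scipy, OpenCV 4.12 (cv2) and the standard library are available. Lean on these libraries where they do the work, as an engineer would, in place of code of your own. Each camera call takes 0.05 s, during which the arm holds its last target.

### The job

The picture frame lies face down with its back panel propped up on two stiff push-in pins along one edge: press the panel down until it sits level on its ledge all round. Then take the assembly square by its upright wooden grip, set it flat on the panel inside the one frame corner that has no metal bracket, and push it into that corner until both legs lie flat against the two rails. Finish while still holding it there, pressed against both rails, and leave the other things on the table where they are.

Things in the scene. Friction and masses are not known exactly. Their poses are not given: they have to be found in the camera images.
- frame: Wooden picture frame lying face down and level, fixed to the table, 216 (x) x 186 (y) mm outside, rails 18 mm wide, 34 mm high, opening 180 x 150 mm. Origin: centre of the opening at table height, z up. An inner ledge 16 mm wide has its top 8 mm above the table. Flat L-shaped steel brackets (under 3 mm thick) lie on the rails at three corners; the (-x, -y) corner has none.
- pin_a (a joint): Travel of a round wooden push-in pin (10 mm across) in the ledge under the panel, at frame x = 78, y = 50 mm: 0 = stands 12 mm above the ledge, 0.012 = flush. It slides down stiffly (about 3 N) and stays where it is pushed.
- pin_b (a joint): The same for the second pin, at frame x = 78, y = -50 mm.
- bare_corner (a point): The vertical inner edge where the two rails meet at the corner without a bracket, 14 mm above the table (the height of the seated panel's upper face); axes as the frame's, the opening lies to +x, +y of it.
- rail_near: The frame's rail on its -x side, 18 x 186 x 34 mm; part of the frame. Origin: centre of its underside; its inner face is 9 mm to +x of that.
- rail_right: The frame's rail on its -y side, 180 x 18 x 34 mm; part of the frame. Origin: centre of its underside; its inner face is 9 mm to +y of that.
- panel: Loose plywood back panel 174 (x) x 144 (y) x 6 mm, 0.13 kg, in the frame's opening, 3 mm play each side. Origin: centre of its underside, z up. At the start its +x edge rests on the two pins (tilt 0.075 rad), its -x edge on the ledge. Seated, its upper face is 14 mm above the table, and it stays down by itself.
- panel_far (a point): Point on the panel's upper face, on its centre line (y = 0), 55 mm from its centre towards the propped edge (35 mm from the rail): a good place to press; about 8 N pushes both pins in.
- square: Loose aluminium L-shaped assembly square, 0.28 kg, lying flat, smooth (friction 0.2). Origin: outer corner (heel) at its underside; legs run 90 mm along its +x and +y, each 18 mm wide, 20 mm high; outer faces are its planes y = 0 and x = 0 (heel notched 6 mm). A diagonal web, top 14 mm up, carries the grip. In place, the heel is at the bare corner and its x, y run along the frame's x, y.
- square_grip (a point): Centre of the square's upright wooden grip block, x = 38, y = 38 mm from the heel, 48 mm above the square's underside; axes as the square's. The block is 24 mm thick along the diagonal to the heel (direction x = y), 44 mm wide across it, and stands from 14 to 70 mm above the underside; it can be gripped either way.
- gourd: Bystander: dried gourd of two bulbs, 78 mm across, 128 mm tall, standing. Origin: centre of its foot. Leave alone.
- tag: Bystander: flat wooden tag, 85 x 40 x 6 mm, lying. Origin: centre of its underside. Leave alone.
- brush_pot: Bystander: ceramic pot with brushes, 72 mm across, 150 mm tall with the brushes. Origin: centre of its foot. Leave alone.
Things that resemble listed ones, but are neither listed nor needed, are in the scene too. Several things have the shape of the square; the one meant has the colours described above. There is more than one size of the panel; the one meant has the size given above.

How it is judged (in metres and radians):
On the way, in this order (a step that is already met when the one before it is completed fails the run):
1. the panel has been pressed down and sits level on the ledge (z of panel in the frame of frame below 0.0098 m and angle between panel's own z axis and vertical below 0.015 rad), for 0.2 s.
2. the square lies on the panel in the bare corner and touches both rails (x of square in the frame of frame between -0.093 and -0.0875 m and y of square in the frame of frame between -0.078 and -0.0725 m and z of square in the frame of frame below 0.0175 m and angle between square's own z axis and vertical below 0.035 rad and angle between the x axis of square and the x axis of frame, either way round below 0.02 rad and contact force between square and rail_near above 1 N and contact force between square and rail_right above 1 N), for 0.2 s.
At the end, for the whole second after the job is handed in: Panel seated (within 1.8 mm of the ledge, tilt < 0.015 rad); square flat on it (underside < 17.5 mm up, tilt < 0.035 rad), heel within 2.5 mm of both rails at the bare corner, turned < 0.02 rad from the frame, pressing each rail with > 1 N and held by the fingers through the last second (all of step 1 and all of step 2 and contact force between square and the fingers above 1 N); the arm keeps its last pose, push and grip.
It fails at once if the gourd was disturbed (distance of gourd from where it was at the start of the episode above 0.03 m).
It fails at once if the wooden tag was disturbed (distance of tag from where it was at the start of the episode above 0.03 m).
It fails at once if the brush pot was disturbed (distance of brush_pot from where it was at the start of the episode above 0.03 m).
It also fails if it takes over 54 s, if anything falls off the work surface, if the arm or the gripper's body presses on something with over 40 N, if the wrist force passes 120 N, or if a joint passes its speed limit or range.

## Working session

There is one attempt and no reset: what is moved stays moved. The work goes in short steps, Python scripts to look and compute and a tool call to move; the robot and the scene stay as the last step left them, time stands still between calls to the robot, and variables do not carry over. Pictures are saved under pics/ and viewed, and the job is handed in when it is done.

Besides the shell and the picture viewer there is one more tool, called after "Request:" as a command line: name --argument value ..., lists and objects as JSON in quotes. carry_out: Moves the arm, as the interface text tells. Its arguments: {"type":"object","properties":{"targets":{"type":"array","items":{"type":"array"}}},"required":["targets"]}

```bash
mkdir -p pics
cat > h.py <<'E'
import numpy as np, cv2
from workcell import monitor, vision, order, find_in, regions_of, place_of
def cam(n):
    m=vision.camera_model(n); K=np.array(m["K"],float); R=cv2.Rodrigues(np.array(m["rvec"],float))[0]; t=np.array(m["tvec"],float).ravel()
    return K,R,t
def c2w(p,c): K,R,t=c; return R.T@(np.array(p)-t)
def px2w(u,v,z,c):
    K,R,t=c; d=R.T@np.linalg.inv(K)@np.array([u,v,1.]); o=-R.T@t; return o+d*(z-o[2])/d[2]
def w2px(p,c):
    K,R,t=c; q=K@(R@np.array(p,float)+t); return q[:2]/q[2]
def snap(n,f):
    im=vision.get_image(n); cv2.imwrite('pics/'+f+'.png',cv2.cvtColor(im,cv2.COLOR_RGB2BGR)); return im
E
python3 - <<'E'
from h import *
o=monitor.get_obs(); print(o)
for n in("scene","side","wrist"):
    snap(n,n+'0'); c=cam(n); print(n,-c[1].T@c[2],c[0][0,0])
    if n!='wrist':
        for q in("frame","panel","square","square_grip","bare_corner","panel_far","gourd","tag","brush_pot"):
            for r in place_of(q,n): print(n,q,round(r["confidence"],2),c2w(r["point"],c).round(),w2px(c2w(r["point"],c),c).round())
E
```

```text
{'t': 0.0, 'qpos': array([-1.23601884e+00,  4.23843047e-01,  1.63068410e+00, -2.18638321e-06,
        1.08859828e+00, -1.90088992e-02]), 'qvel': array([-7.21904189e-04, -5.86686404e-04, -1.83080586e-04,  4.66125664e-04,
       -8.57744124e-05,  1.26706658e-04]), 'joint_torque': array([ 5.20637004e-04, -5.44621575e+01, -2.73668522e+01,  6.42158627e-02,
        2.27620918e-02, -1.36981757e-04]), 'ee_pos': array([ 216.36833395, -585.76053559,  221.90264072]), 'orientation': array([-3.09107849e+00, -5.52567917e-01,  3.81376025e-04]), 'ft_force': array([-0.01355949,  0.38452776, -0.33388372]), 'moment': array([ 0.00636958, -0.04618963, -0.01162211]), 'width': 87.57941017732209}
scene [1268.46616694 -182.48692068  738.33315595] 403.81666860051416
scene frame 0.68 [581. 239.   2.] [391. 204.]
scene panel 0.78 [263. 284.   2.] [360. 138.]
scene panel 0.65 [ 521. -209.   18.] [218. 226.]
scene square 0.92 [606.  83.  -3.] [340. 226.]
scene square 0.75 [580. 242.   4.] [392. 203.]
scene square 0.73 [ 493. -287.    1.] [187. 231.]
scene square_grip 0.82 [601. 140.  53.] [361. 203.]
scene square
[... 485 characters left out ...]
59. 163.]
side panel 0.64 [265. 279.   3.] [378. 314.]
side panel 0.57 [ 519. -207.   18.] [360. 159.]
side panel 0.25 [607. 285.  49.] [244. 246.]
side square 0.61 [607.  78.   1.] [288. 209.]
side square 0.59 [581. 238.  -3.] [265. 252.]
side square_grip 0.85 [599. 136.  45.] [280. 211.]
side square_grip 0.7 [607. 285.  51.] [244. 245.]
side bare_corner 0.93 [ 408. -253.   19.] [400. 162.]
side panel_far 0.91 [ 569. -228.   28.] [349. 148.]
side panel_far 0.78 [335. 306.   8.] [344. 309.]
side gourd 0.63 [786.  30.  -1.] [244. 180.]
side tag 0.85 [364.   9.  -1.] [381. 224.]
side brush_pot 0.94 [513. 457.   2.] [236. 330.]
wrist [ 290.36705365 -558.06453319  384.65281435] 297.4526261991439
```

View pics/scene0.png

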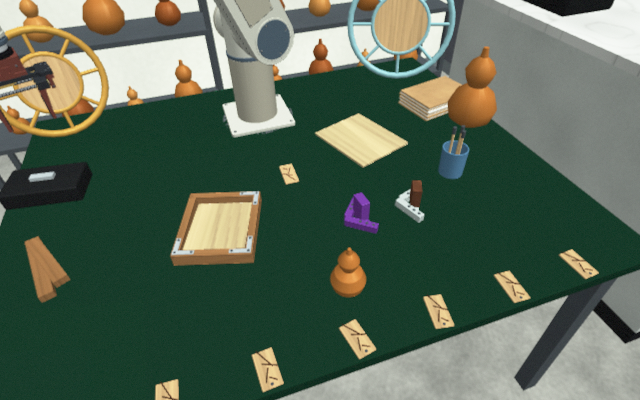

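View pics/side0.png

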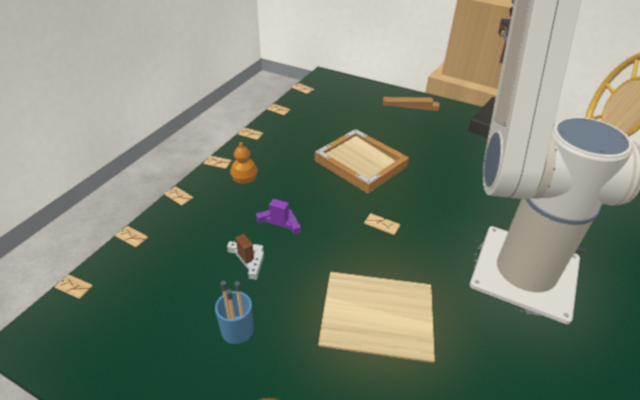

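Run:
```python
import cv2
a=cv2.imread('pics/scene0.png')[150:270,300:450]; b=cv2.imread('pics/side0.png')[150:300,210:370]
a=cv2.resize(a,(400,320),interpolation=2);b=cv2.resize(b,(400,375),interpolation=2)
import numpy as np
a=cv2.copyMakeBorder(a,0,55,0,0,0);cv2.imwrite('pics/crop0.png',np.hstack([a,b]))
```

```text
(no output)
```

View pics/crop0.png

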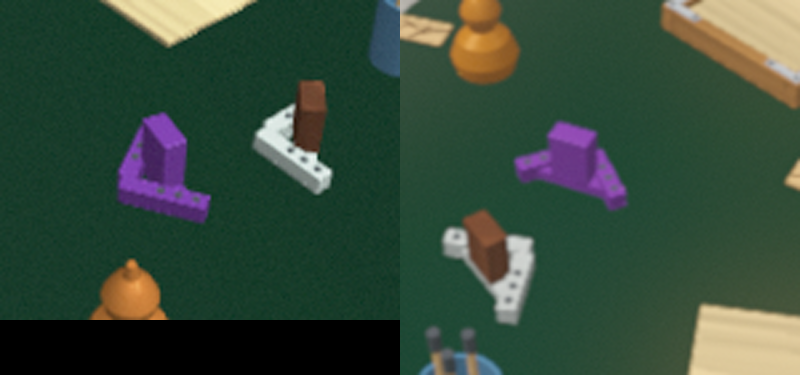

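The things shaped like the square are the purple one at scene (361,213) and the pale metal one with a brown wooden grip at scene (410,200), side (245,250). The crop shows only the second is aluminium with a wooden grip, so that is the one meant. The frame is at scene (217,228), and its bare corner is at (197,203). The propped panel meant is the one inside the frame; the larger loose board at scene (360,138) is a decoy. Next I'll move above the panel with the fingers closed.

Request:
carry_out --targets '[[[0,0,45],[357,362,0],0],[[0,0,45],[357,362,0],0],[[0,0,45],[357,362,0],0],[[0,0,45],[357,362,0],0],[[0,0,45],[357,362,0],0],[[0,0,45],[357,362,0],0],[[0,0,45],[357,362,0],0],[[0,0,45],[357,362,0],0],[[0,0,45],[357,362,0],0],[[0,0,45],[357,362,0],0]]'

```text
t: 1.88
ee_pos: [510.3, -287.9, 222.9]
orientation: [2.645, 1.694, 0.0]
ft_force: [0.8, -0.6, 0.0]
width: 24.5
```

Request:
carry_out --targets '[[[0,0,0],[32,32,0],0],[[0,0,0],[62,64,0],0],[[0,0,0],[62,64,0],0],[[0,0,0],[62,64,0],0],[[0,0,0],[62,64,0],0]]'

```text
t: 2.3
ee_pos: [570.7, -225.6, 222.4]
orientation: [-2.644, -1.696, 0.001]
ft_force: [-0.4, -0.1, -0.0]
width: 0.3
```

Run:
```python
from h import *
o=monitor.get_obs(); print(o['t'],o['ee_pos'],o['orientation'],o['qpos'])
c=cam('wrist'); snap('wrist','wrist1'); 
for q in("frame","panel","square","bare_corner","panel_far","rail_near","rail_right"):
    for r in place_of(q,'wrist'): print(q,round(r["confidence"],2),c2w(r["point"],c).round(),w2px(c2w(r["point"],c),c).round())
```

```text
2.3 [ 570.74819894 -225.56847339  222.42549984] [-2.64425270e+00 -1.69578665e+00  1.26434637e-03] [-3.95516401e-01  4.07254941e-01  1.65555703e+00 -5.62175282e-04
  1.07947924e+00  3.50608568e-02]
panel 0.62 [ 516. -208.   18.] [278. 180.]
bare_corner 0.64 [ 407. -250.   14.] [221. 239.]
bare_corner 0.34 [ 569. -222.   26.] [320. 174.]
panel_far 0.61 [ 569. -220.   25.] [320. 173.]
rail_near 0.91 [ 423. -178.   -0.] [208. 185.]
rail_right 0.79 [ 493. -291.   -3.] [293. 235.]
```

View pics/wrist1.png

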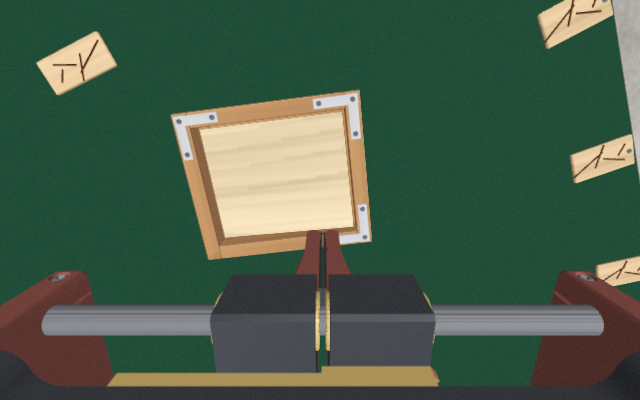

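Run:
```python
from h import *
c=cam('wrist'); im=cv2.imread('pics/wrist1.png')
P=np.array([[171,115],[359,91],[371,241],[209,259]],float)
W=np.array([px2w(u,v,34,c)[:2] for u,v in P]);print(W.round(1))
# order: TL(-x,+y), TR(+x,+y), BR(+x,-y), BL(-x,-y)
M=np.array([[-108,93],[108,93],[108,-93],[-108,-93]],float)
ce=W.mean(0);H=M.T@(W-ce);U,S,V=np.linalg.svd(H);R=(V.T@U.T);print('centre',ce,'yaw',np.degrees(np.arctan2(R[1,0],R[0,0])),'res',(W-ce-M@R.T).round(1).tolist())
cv2.imwrite('pics/w1c.png',cv2.resize(im[80:270,160:385],None,fx=3,fy=3,interpolation=2))
sc=cam('scene');s=cv2.imread('pics/scene0.png')[180:275,160:275];cv2.imwrite('pics/s0c.png',cv2.resize(s,None,fx=6,fy=6,interpolation=2))
```

```text
[[ 444.2  -87.8]
 [ 648.  -153.6]
 [ 591.7 -328. ]
 [ 388.9 -262.8]]
centre [ 518.23186975 -208.0305121 ] yaw -17.804493072506382 res [[0.4, -1.3], [-1.4, -1.1], [-0.9, 1.6], [2.0, 0.8]]
```

View pics/w1c.png

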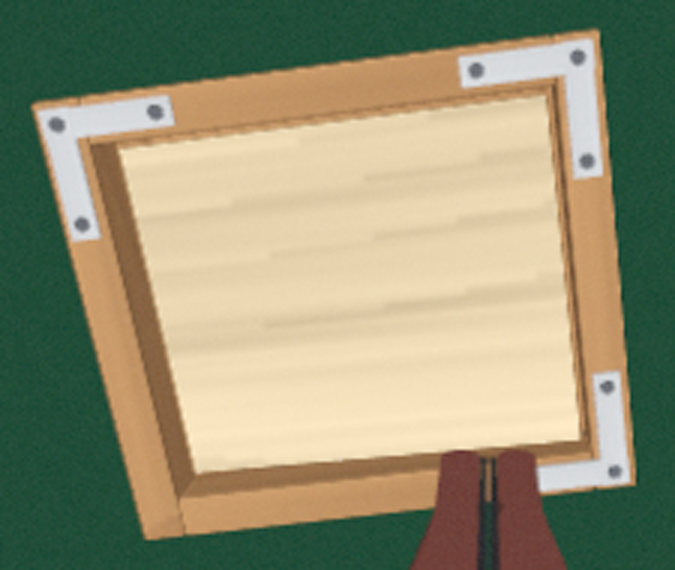

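View pics/s0c.png

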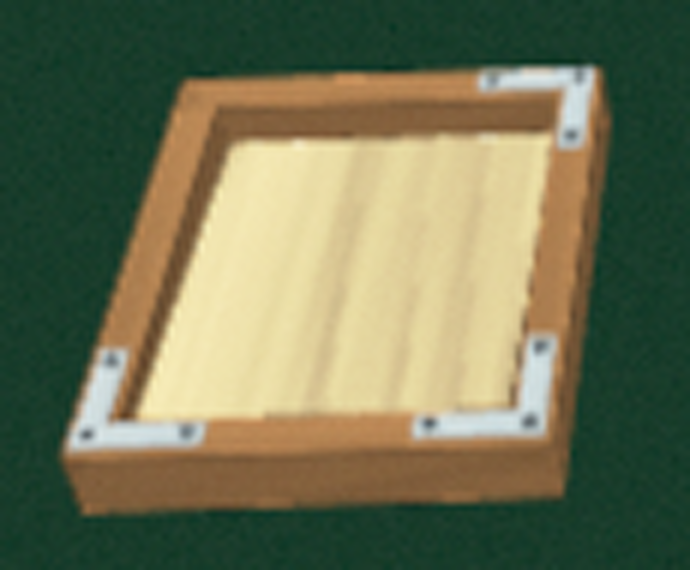

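Request:
carry_out --targets '[[[0,0,0],[0,0,-40],0],[[0,0,0],[0,0,-80],0],[[0,0,0],[0,0,-120],0],[[0,0,0],[0,0,-150],0],[[0,0,0],[0,0,-175],0],[[0,0,0],[0,0,-180],0],[[0,0,0],[0,0,-184],0],[[0,0,0],[0,0,-188],0],[[0,0,0],[0,0,-192],0]]'

```text
t: 3.45
ee_pos: [572.5, -226.3, 32.2]
orientation: [2.644, 1.693, 0.003]
ft_force: [-0.5, 0.6, -0.2]
width: 0.7
```

Request:
carry_out --targets '[[[0,0,0],[0,0,-4],0],[[0,0,0],[0,0,-7],0],[[0,0,0],[0,0,-10],0],[[0,0,0],[0,0,-13],0]]'

```text
t: 3.78
ee_pos: [572.2, -226.1, 18.9]
orientation: [2.644, 1.693, 0.002]
ft_force: [0.5, 0.2, 5.7]
width: 0.1
```

Request:
carry_out --targets '[[[0,0,0],[0,0,-3],0],[[0,0,0],[0,0,-5],0],[[0,0,0],[0,0,-6],0],[[0,0,0],[0,0,-6],0]]'

```text
t: 4.12
ee_pos: [572.4, -226.1, 14.3]
orientation: [2.644, 1.693, 0.002]
ft_force: [-4.1, 0.8, 18.2]
width: 0.6
```

Request:
carry_out --targets '[[[0,0,0],[0,0,-1],0],[[0,0,0],[0,0,-2],0],[[0,0,0],[0,0,-2],0]]'

```text
t: 4.37
ee_pos: [572.5, -226.1, 14.1]
orientation: [2.644, 1.693, 0.003]
ft_force: [-8.5, 3.4, 35.2]
width: 0.3
```

Request:
carry_out --targets '[[[0,0,0],[0,0,20],0],[[0,0,10],[0,0,60],0],[[0,0,15],[0,0,100],20],[[0,0,22],[0,20,140],40],[[0,0,30],[0,50,170],80],[[0,0,35],[0,85,190],80],[[0,0,42],[0,125,200],80],[[0,0,49],[0,165,200],80]]'

```text
t: 5.03
ee_pos: [572.8, -59.8, 213.6]
orientation: [1.695, 2.638, 0.005]
ft_force: [1.6, -0.3, 0.4]
width: 37.2
```

Run:
```python
from h import *
o=monitor.get_obs(); print(o['t'],o['ee_pos'],o['orientation'])
s=snap('scene','scene2'); 
c=cam('scene')
for q in('panel','panel_far'):
    for r in place_of(q,'scene'): print(q,round(r["confidence"],2),c2w(r["point"],c).round())
a=cv2.imread('pics/scene2.png')
cv2.imwrite('pics/s2c.png',cv2.resize(a[180:275,160:275],None,fx=6,fy=6,interpolation=2))
```

```text
5.0333 [572.81255459 -59.7565805  213.57755779] [1.69547933 2.63759152 0.00452002]
panel 0.77 [265. 284.   3.]
panel 0.6 [ 520. -207.   10.]
panel_far 0.75 [339. 302.  12.]
panel_far 0.68 [ 567. -224.   15.]
```

View pics/s2c.png

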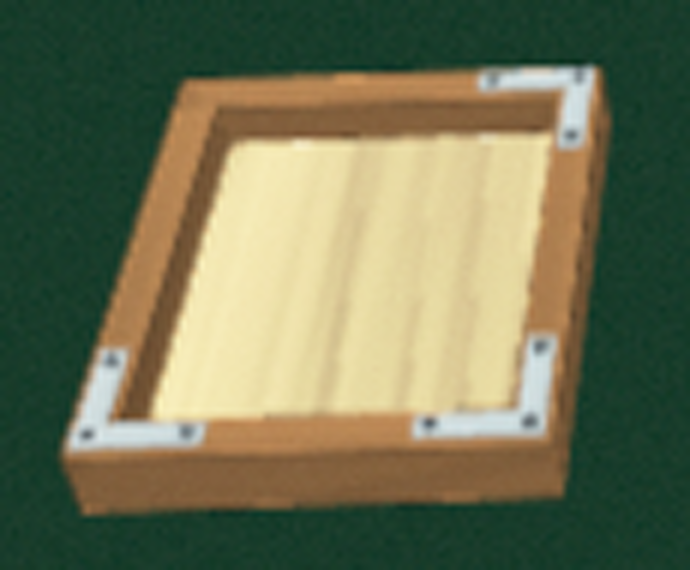

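The panel at scene (218,228) now lies evenly lower in its frame: its point is at z≈10 and panel_far is at z≈15, close to the 14 mm expected when seated. Next, over to the square.

Request:
carry_out --targets '[[[0,0,7],[4,41,0],80],[[0,0,14],[8,82,0],80],[[0,0,21],[12,123,0],80],[[0,0,28],[16,164,0],80],[[0,0,35],[20,205,0],80],[[0,0,37],[24,246,0],80],[[0,0,37],[28,287,0],80],[[0,0,37],[32,320,0],80],[[0,0,37],[32,345,0],80],[[0,0,37],[32,345,0],80]]'

```text
t: 6.02
ee_pos: [603.7, 287.7, 209.3]
orientation: [0.778, 3.044, 0.002]
ft_force: [-0.2, -1.1, 0.8]
width: 79.9
```

Run:
```python
from h import *
o=monitor.get_obs(); print(o['t'],o['ee_pos'],o['orientation'])
c=cam('wrist'); snap('wrist','wrist3'); print(-c[1].T@c[2])
for q in('square','square_grip'):
    for r in place_of(q,'wrist'): print(q,round(r["confidence"],2),c2w(r["point"],c).round(),w2px(c2w(r["point"],c),c).round())
```

```text
6.0167 [603.68731063 287.74728874 209.25949983] [7.77626673e-01 3.04350975e+00 1.99599526e-03]
[533.13070291 326.34129857 371.1935906 ]
square 0.85 [577. 239.   2.] [278. 175.]
square 0.67 [605.  85.   0.] [192. 245.]
square 0.66 [600. 286.  47.] [319. 181.]
square 0.41 [789.  28.  -2.] [232. 355.]
square_grip 0.9 [601. 290.  49.] [323. 181.]
square_grip 0.63 [598. 140.  48.] [209. 238.]
```

View pics/wrist3.png

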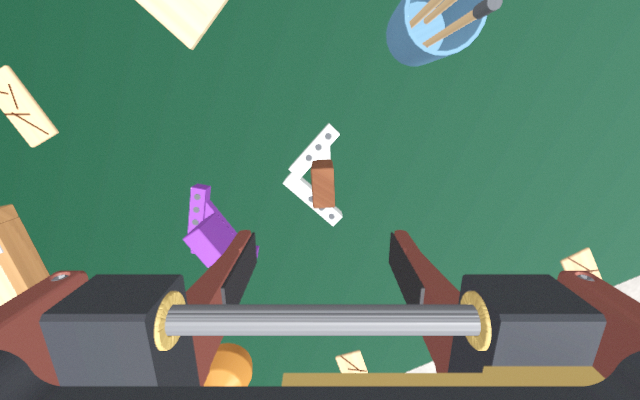

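Run:
```python
import cv2
im=cv2.imread('pics/wrist3.png')
cv2.imwrite('pics/w3c.png',cv2.resize(im[115:235,270:350],None,fx=5,fy=5,interpolation=2))
```

```text
(no output)
```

View pics/w3c.png

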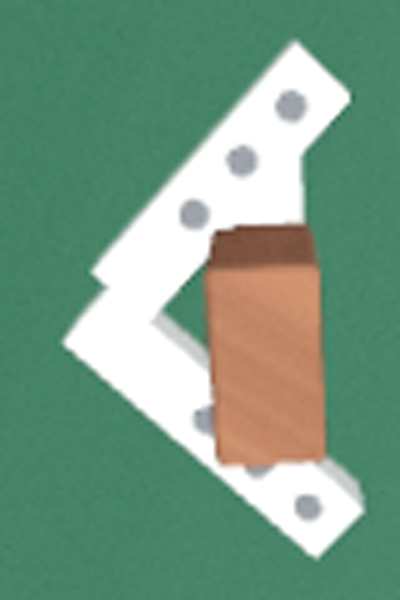

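Run:
```python
from h import *
c=cam('wrist')
f=lambda L,z:np.array([px2w(270+a/5,115+b/5,z,c)[:2] for a,b in L])
P=f([(295,40),(350,97),(317,560),(364,510)],20)
M=np.array([[0,90],[18,90],[90,0],[90,18]],float)
def fit(M,W):
    m=M.mean(0);w=W.mean(0);U,S,V=np.linalg.svd((M-m).T@(W-w));R=V.T@np.diag([1,np.linalg.det(V.T@U.T)])@U.T
    t=w-R@m;print('heel',t.round(1),'yaw',np.degrees(np.arctan2(R[1,0],R[0,0])).round(2),'res',(W-M@R.T-t).round(1).tolist());return R,t
R,t=fit(M,P);print('grip',R@[38,38]+t)
n=f([(92,272),(63,343)],20);print('notch in square',((n-t)@R).round(1).tolist())
G=f([(205,268),(320,265),(325,458),(218,465)],70);print('gripTop',G.mean(0),G.round(1).tolist())
e=G[1]-G[0]+G[2]-G[3];print(np.degrees(np.arctan2(e[1],e[0])))
e=G[0]-G[3]+G[1]-G[2];print(np.degrees(np.arctan2(e[1],e[0])))
y=cv2.Rodrigues(monitor.get_obs()['orientation'])[0][:,1];print('jaw',np.degrees(np.arctan2(y[1],y[0])))
```

```text
heel [580.2 235.6] yaw 19.11 res [[-0.5, 0.5], [-0.1, -0.3], [0.4, 0.0], [0.1, -0.2]]
grip [603.69599767 283.91337493]
notch in square [[0.1, 18.3], [6.2, 0.2]]
gripTop [603.25733907 284.6590294 ] [[578.9, 283.5], [589.7, 304.5], [627.0, 285.7], [617.4, 265.0]]
63.94581794655324
153.83504090141952
jaw 61.20290612070912
```

Square: heel (580,236), yaw 19.1°, fit residual under 0.6 mm. The grip centre is at (603.5,284.3), and the block's own top face agrees with that within 1 mm.

Request:
carry_out --targets '[[[0,0,3],[0,-3.5,0],70],[[0,0,3],[0,-3.5,-40],70],[[0,0,3],[0,-3.5,-80],70],[[0,0,3],[0,-3.5,-118],70],[[0,0,3],[0,-3.5,-145],70],[[0,0,3],[0,-3.5,-165],70],[[0,0,3],[0,-3.5,-175],70],[[0,0,3],[0,-3.5,-178],70],[[0,0,3],[0,-3.5,-178],70]]'

```text
t: 6.92
ee_pos: [603.4, 279.7, 31.6]
orientation: [-0.702, -3.062, 0.001]
ft_force: [-0.3, 0.2, 0.6]
width: 69.9
```

Request:
carry_out --targets '[[[0,0,0],[0,0,0],35],[[0,0,0],[0,0,0],20],[[0,0,0],[0,0,0],10],[[0,0,0],[0,0,0],0],[[0,0,0],[0,0,0],0],[[0,0,0],[0,0,0],0],[[0,0,0],[0,0,0],0]]'

```text
t: 7.5
ee_pos: [603.6, 281.4, 32.2]
orientation: [0.699, 3.062, 0.002]
ft_force: [1.2, 1.9, 0.8]
width: 26.9
```

Request:
carry_out --targets '[[[0,0,0],[0,0,0],0],[[0,0,0],[0,0,0],0],[[0,0,0],[0,0,0],0]]'

```text
t: 7.75
ee_pos: [603.6, 281.3, 32.1]
orientation: [0.699, 3.062, 0.001]
ft_force: [0.6, 2.2, 3.1]
width: 23.6
```

Run:
```python
from h import *
o=monitor.get_obs(); print(o['t'],o['ee_pos'],o['orientation'],o['ft_force'],o['width'])
snap('wrist','wrist4')
```

```text
7.75 [603.56944981 281.3357219   32.12958874] [6.99237009e-01 3.06195241e+00 1.29453557e-03] [0.61062352 2.1772848  3.07741478] 23.610322369764262
```

View pics/wrist4.png

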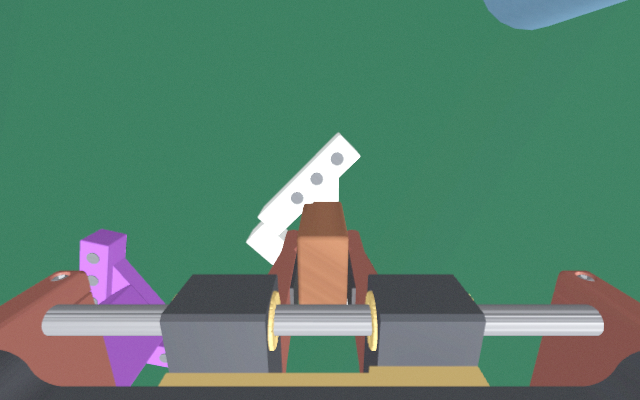

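Gripped at 23.6 mm opening, which matches the 24 mm block. Lifting and carrying it to the frame.

Request:
carry_out --targets '[[[0,0,0],[0,0,15],0],[[0,0,0],[0,0,45],0],[[0,0,0],[0,0,80],0],[[0,0,-4],[-2,-10,110],0],[[0,0,-9],[-10,-40,120],0],[[0,0,-14],[-20,-75,120],0],[[0,0,-19],[-29,-110,120],0],[[0,0,-24],[-38,-145,120],0],[[0,0,-29],[-48,-180,120],0],[[0,0,-34],[-57,-215,120],0]]'

```text
t: 8.63
ee_pos: [544.3, 64.1, 151.9]
orientation: [-1.569, -2.72, 0.002]
ft_force: [0.8, -0.1, -3.1]
width: 23.8
```

Request:
carry_out --targets '[[[0,0,-3],[-9,-35,0],0],[[0,0,-3],[-18,-70,0],0],[[0,0,-3],[-28,-105,0],0],[[0,0,-3],[-37,-140,0],0],[[0,0,-3],[-47,-175,0],0],[[0,0,-3],[-56,-210,0],0],[[0,0,-3],[-65,-240,0],0],[[0,0,-3],[-72,-265,0],0],[[0,0,-3],[-76,-280,0],0],[[0,0,-3],[-76,-285,0],0]]'

```text
t: 9.47
ee_pos: [468.4, -221.1, 151.9]
orientation: [-1.638, -2.679, 0.001]
ft_force: [-0.6, -0.5, -0.9]
width: 24.1
```

Run:
```python
from h import *
o=monitor.get_obs(); print(o['t'],o['ee_pos'],o['orientation'],o['ft_force'],o['width'])
snap('wrist','wrist5')
c=cam('wrist')
for q in('square','square_grip','bare_corner'):
    for r in place_of(q,'wrist'): print(q,round(r["confidence"],2),c2w(r["point"],c).round())
snap('scene','scene5');snap('side','side5')
```

```text
9.4667 [ 468.44773062 -221.10032111  151.86316867] [-1.63807963e+00 -2.67923556e+00  1.16192163e-03] [-0.62866851 -0.45111667 -0.94704307] 24.078090676034765
square 0.62 [ 421. -243.  121.]
square_grip 0.71 [ 464. -217.  169.]
bare_corner 0.61 [ 410. -250.    9.]
```

View pics/wrist5.png

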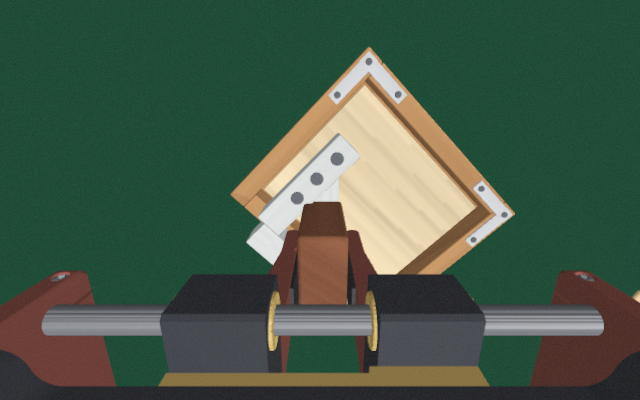

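View pics/scene5.png

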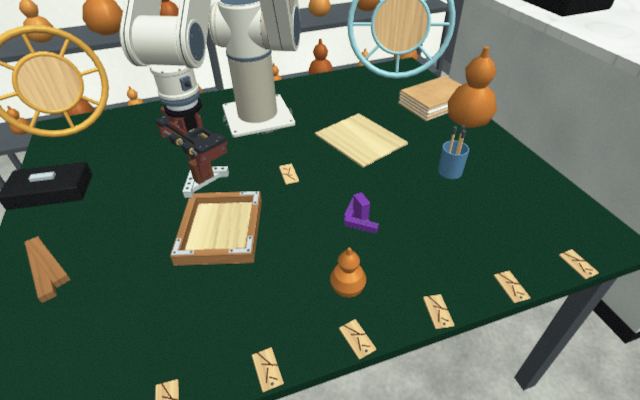

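Run:
```python
import cv2
im=cv2.imread('pics/wrist5.png')
cv2.imwrite('pics/w5c.png',cv2.resize(im[35:275,225:525],None,fx=2.5,fy=2.5,interpolation=2))
```

```text
(no output)
```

View pics/w5c.png

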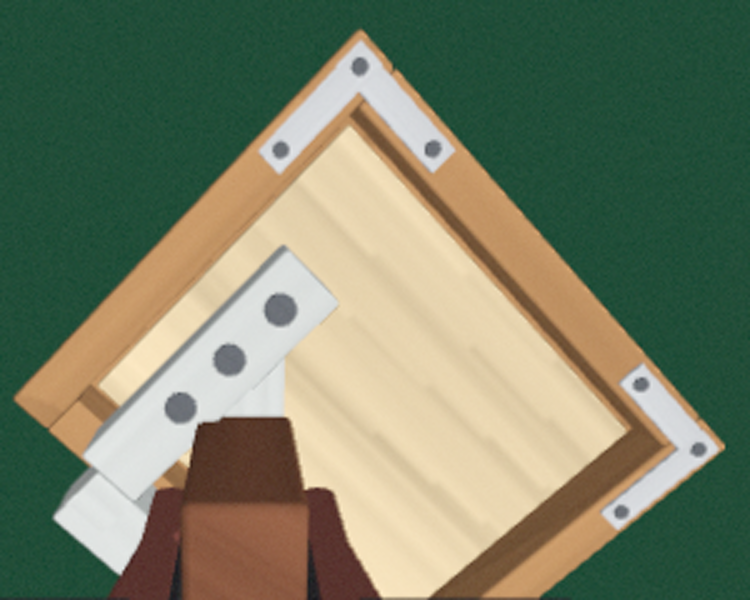

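Run:
```python
from h import *
c=cam('wrist')
f=lambda L,z:np.array([px2w(225+a/2.5,35+b/2.5,z,c)[:2] for a,b in L])
def fit(n,M,W,pts):
    M=np.array(M,float);m=M.mean(0);w=W.mean(0);U,S,V=np.linalg.svd((M-m).T@(W-w));R=V.T@np.diag([1,np.linalg.det(V.T@U.T)])@U.T
    t=w-R@m;print(n,t.round(1),'yaw',np.degrees(np.arctan2(R[1,0],R[0,0])).round(2),'res',(W-M@R.T-t).round(1).tolist(),(R@pts+t).round(1))
fit('frame',[[-108,-93],[-108,93],[108,93]],f([(14,399),(361,30),(725,446)],34),[-90,-75])
for z in(136,140):fit('sq',[[0,90],[18,90],[0,18]],f([(285,245),(338,300),(85,457)],z),[38,38])
```

```text
frame [ 520.2 -203.7] yaw -17.34 res [[0.9, 0.9], [0.6, -0.8], [-1.5, -0.0]] [ 411.9 -248.5]
sq [ 422.8 -241.2] yaw -16.17 res [[0.0, 0.4], [0.1, -0.1], [-0.1, -0.4]] [ 469.9 -215.3]
sq [ 422.5 -240.5] yaw -16.17 res [[-0.0, -0.1], [-0.3, -0.5], [0.3, 0.6]] [ 469.6 -214.6]
```

Request:
carry_out --targets '[[[0,0,0],[1,0,-30],0],[[0,0,0],[1,0,-60],0],[[0,0,0],[1,0,-85],0],[[0,0,0],[1,0,-95],0],[[0,0,0],[1,0,-99],0],[[0,0,0],[1,0,-101],0],[[0,0,0],[1,0,-103],0],[[0,0,0],[1,0,-103],0]]'

```text
t: 10.43
ee_pos: [471.9, -219.3, 49.6]
orientation: [1.634, 2.681, 0.0]
ft_force: [0.2, 0.1, -1.8]
width: 23.7
```

Run:
```python
from h import *
o=monitor.get_obs(); print(o['t'],o['ee_pos'],o['orientation'],o['ft_force'],o['moment'],o['width'])
im=snap('wrist','wrist6'); cv2.imwrite('pics/w6c.png',cv2.resize(cv2.imread('pics/wrist6.png')[20:300,160:480],None,fx=2.5,fy=2.1,interpolation=2))
```

```text
10.4333 [ 471.93163929 -219.30145372   49.5684168 ] [1.63389688e+00 2.68128602e+00 2.41040766e-04] [ 0.20707959  0.06408345 -1.82651272] [-0.03604422 -0.07713785 -0.03376258] 23.748216567314238
```

View pics/wrist6.png

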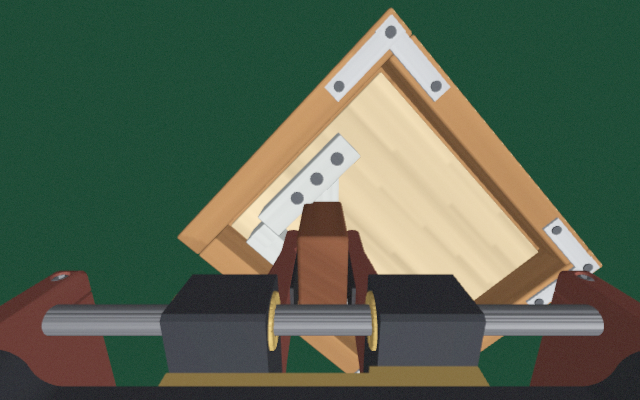

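Run:
```python
import cv2
im=cv2.imread('pics/wrist6.png')
cv2.imwrite('pics/w6c.png',cv2.resize(im[0:280,170:420],None,fx=2.1,fy=2.1,interpolation=2))
```

```text
(no output)
```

View pics/w6c.png

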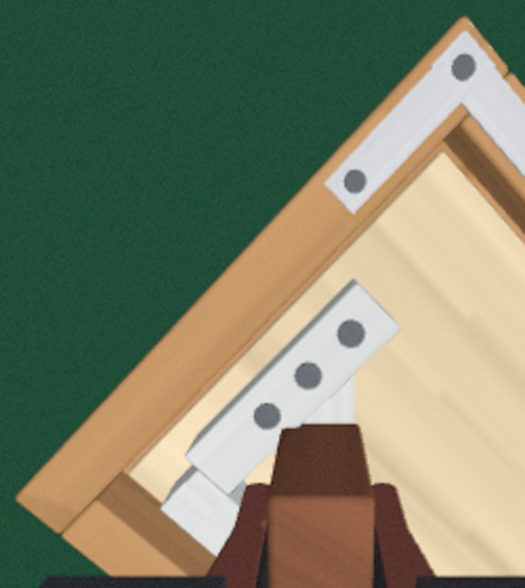

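Run:
```python
from h import *
c=cam('wrist')
f=lambda L,z:np.array([px2w(170+a/2.1,b/2.1,z,c)[:2] for a,b in L])
ang=lambda P:np.degrees(np.arctan2(*(P[1]-P[0])[::-1]))-90
o=f([(17,498),(465,17)],34);i=f([(127,472),(463,105)],34);l=f([(185,457),(353,281)],37.5)
for n,P in(('outer',o),('inner',i),('leg',l)):print(n,P.round(1).tolist(),ang(P),np.linalg.norm(P[1]-P[0]))
y=np.radians(-17.6);ex=np.array([np.cos(y),np.sin(y)]);ey=np.array([-ex[1],ex[0]])
print('outer x',o@ex,'inner',i@ex,'leg',l@ex);print('corner i0',i[0],'leg0 y rel inner corner',(l[0]-i[0])@ey)
```

```text
outer [[388.3, -261.9], [443.8, -86.8]] -17.603551517568263 183.7611947259426
inner [[415.2, -238.3], [453.7, -104.1]] -15.995593103769025 139.6836083219923
leg [[429.1, -224.2], [449.2, -156.2]] -16.48217538708363 70.9571436521472
outer x [449.29027964 449.3016702 ] inner [467.82963141 463.91869662] leg [476.7808068  475.39654061]
corner i0 [ 415.1969998  -238.34293065] leg0 y rel inner corner 17.647234231027227
```

Request:
carry_out --targets '[[[0,0,-0.3],[0,0,-1],0],[[0,0,-0.6],[0,0,-2],0],[[0,0,-0.6],[0,0,-3],0],[[0,0,-0.6],[0,0,-4],0],[[0,0,-0.6],[0,0,-4],0]]'

```text
t: 10.9
ee_pos: [471.5, -219.3, 46.1]
orientation: [1.649, 2.673, 0.0]
ft_force: [-4.2, 2.1, 13.2]
width: 24.0
```

Request:
carry_out --targets '[[[0,0,0],[0,0,1],0],[[0,0,0],[-2,-1.5,1],0],[[0,0,0],[-4,-3,1],0],[[0,0,0],[-6,-4.5,1],0],[[0,0,0],[-8,-6,1],0],[[0,0,0],[-9,-7,1],0],[[0,0,0],[-9,-7,1],0]]'

```text
t: 11.48
ee_pos: [462.5, -226.7, 46.1]
orientation: [1.649, 2.673, 0.0]
ft_force: [2.0, -0.1, 5.4]
width: 23.7
```

Run:
```python
from h import *
o=monitor.get_obs(); print(o['t'],o['ee_pos'],o['ft_force'],o['moment'],o['width'])
c=cam('wrist');im=snap('wrist','wrist7'); im=cv2.imread('pics/wrist7.png'); cv2.imwrite('pics/w7c.png',cv2.resize(im[0:280,170:420],None,fx=2.1,fy=2.1,interpolation=2))
```

```text
11.4833 [ 462.48165458 -226.67701614   46.09230606] [ 2.00280147 -0.06419215  5.35150897] [ 0.02365062 -0.22948558 -0.03092456] 23.709591169972747
```

View pics/w7c.png

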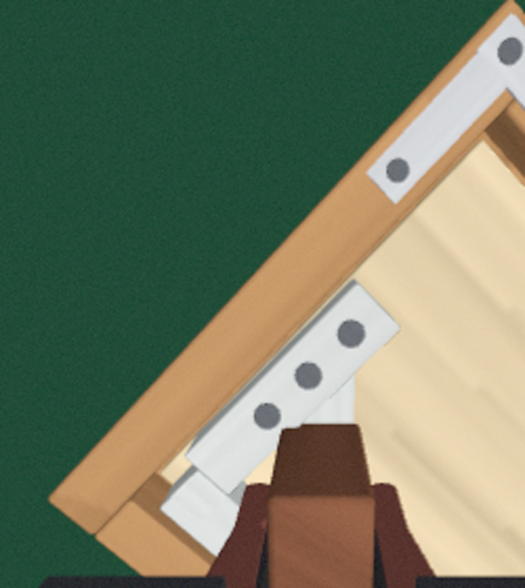

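Request:
carry_out --targets '[[[0,0,0],[-1,-0.5,0],0],[[0,0,0],[-2,-1,0],0],[[0,0,0],[-3,-1.4,0],0],[[0,0,0],[-3.5,-1.6,0],0],[[0,0,0],[-3.5,-1.6,0],0]]'

```text
t: 11.95
ee_pos: [459.3, -228.3, 46.1]
orientation: [1.649, 2.672, 0.0]
ft_force: [2.7, 0.7, 4.7]
width: 23.5
```

Request:
carry_out --targets '[[[0,0,0],[-0.9,-0.5,0],0],[[0,0,0],[-1.8,-0.9,0],0],[[0,0,0],[-1.8,-0.9,0],0]]'

```text
t: 12.2
ee_pos: [458.8, -228.6, 46.2]
orientation: [1.648, 2.67, 0.003]
ft_force: [8.3, 6.2, 2.4]
width: 24.2
```

Request:
carry_out --targets '[[[0,0,0],[-0.7,-0.3,0],0],[[0,0,0],[-1.4,-0.6,0],0],[[0,0,0],[-1.4,-0.6,0],0],[[0,0,0],[-1.4,-0.6,0],0]]'

```text
t: 12.53
ee_pos: [458.7, -228.8, 46.3]
orientation: [1.647, 2.669, 0.004]
ft_force: [13.3, 10.7, 0.5]
width: 23.6
```

```bash
cat > st.py <<'E'
from h import *
import sys
o=monitor.get_obs(); y=np.radians(-17.6);F=o['ft_force'];M=o['moment']
print(o['t'],o['ee_pos'].round(1),'Fx',round(F[0]*np.cos(y)+F[1]*np.sin(y),1),'Fy',round(-F[0]*np.sin(y)+F[1]*np.cos(y),1),'Fz',F[2].round(1),M.round(2),o['width'])
R=cv2.Rodrigues(o['orientation'])[0];print('jaw',np.degrees(np.arctan2(R[1,1],R[0,1])),R[:,2].round(3))
n=sys.argv[1];c=cam('wrist');snap('wrist',n);im=cv2.imread('pics/%s.png'%n);cv2.imwrite('pics/%sc.png'%n,cv2.resize(im[60:280,170:420],None,fx=3,fy=2.7,interpolation=2))
E
python3 st.py w8
```

```text
12.5333 [ 458.7 -228.8   46.3] Fx 9.4 Fy 14.2 Fz 0.5 [ 2.38 -2.47  0.33] 23.632788738945997
jaw 26.6405607385222 [ 0.006 -0.    -1.   ]
```

View pics/w8c.png

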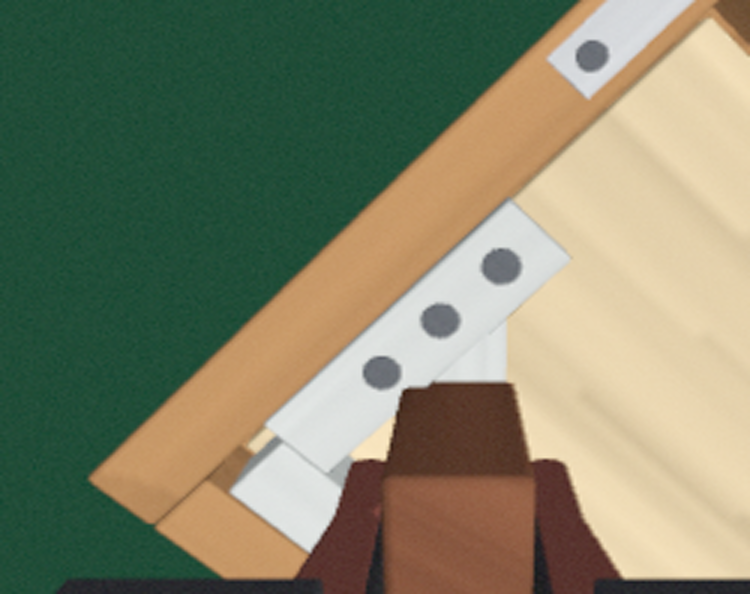

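Request:
carry_out --targets '[[[0,0,0],[-0.3,0,-0.4],0],[[0,0,0],[-0.5,0,-0.8],0],[[0,0,0],[-0.5,0,-0.8],0],[[0,0,0],[-0.5,0,-0.8],0]]'

```text
t: 12.92
ee_pos: [458.7, -228.8, 46.3]
orientation: [1.646, 2.668, 0.005]
ft_force: [13.2, 13.8, 10.5]
width: 24.1
```

```bash
python3 st.py w9
python3 - <<'E'
from h import *
c=cam('wrist')
im=cv2.imread('pics/w9.png')
cv2.imwrite('pics/w9d.png',cv2.resize(im[115:260,190:350],None,fx=5,fy=4.1,interpolation=2))
y=np.radians(-17.6);ex=np.array([np.cos(y),np.sin(y)]);ey=np.array([-ex[1],ex[0]])
for n in('scene','side'):
    snap(n,n+'9')
    cc=cam(n)
    for q in('square','bare_corner','panel'):
        for r in place_of(q,n):print(n,q,round(r['confidence'],2),c2w(r['point'],cc).round(1))
a=cv2.imread('pics/scene9.png')[160:275,150:280];b=cv2.imread('pics/side9.png')[110:210,300:430]
cv2.imwrite('pics/ss9.png',np.hstack([cv2.resize(a,(400,354),interpolation=2),cv2.resize(b,(400,354),interpolation=2)]))
E
```

```text
12.9167 [ 458.7 -228.8   46.3] Fx 8.5 Fy 17.1 Fz 10.5 [ 2.68 -2.21  0.4 ] 24.09250337043572
jaw 26.65227772513058 [ 0.007 -0.001 -1.   ]
scene square 0.93 [607.2  85.4  -1.4]
scene square 0.62 [ 407.9 -250.9   14.5]
scene bare_corner 0.79 [ 410.2 -250.    12.9]
scene panel 0.94 [ 520.6 -206.8   12. ]
scene panel 0.82 [265.9 285.4   2.8]
side square 0.93 [611.1  83.    4.9]
side square 0.91 [ 409.8 -256.7   14.2]
side bare_corner 0.84 [ 408.9 -252.    19.3]
side panel 0.86 [ 521.2 -210.2   10.5]
side panel 0.65 [267.4 277.7   4.4]
```

View pics/w9d.png

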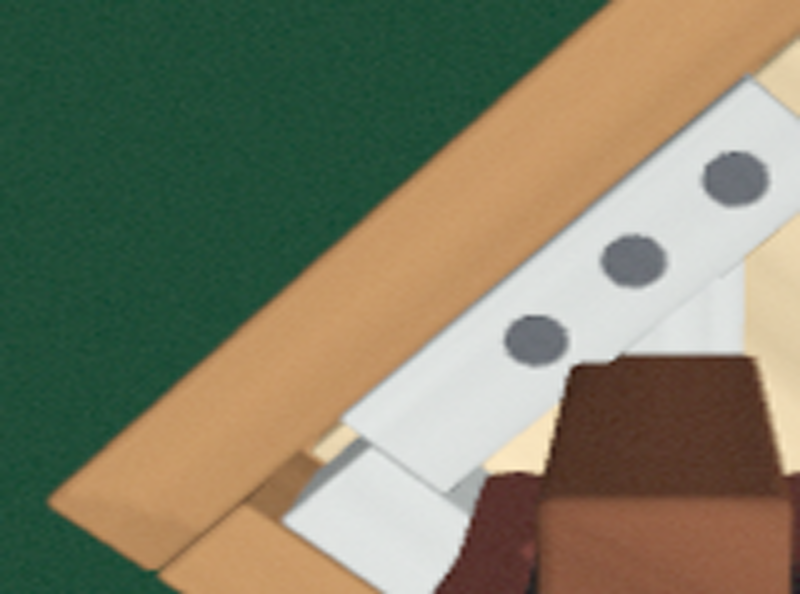

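View pics/ss9.png

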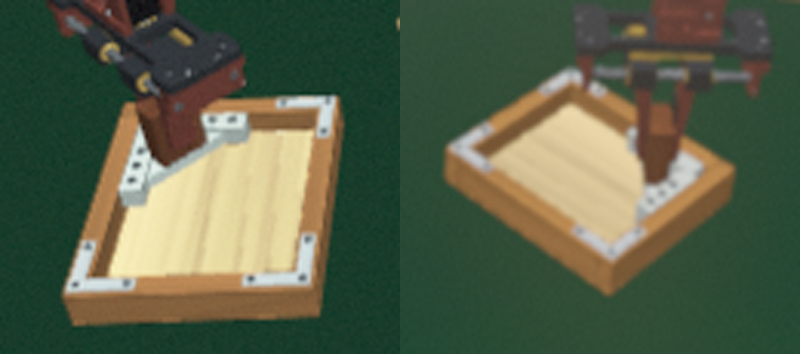

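Request:
carry_out --targets '[[[0,0,0],[-0.3,0.1,0.2],0],[[0,0,0],[-0.6,0.2,0.4],0],[[0,0,0],[-0.6,0.2,0.4],0],[[0,0,0],[-0.6,0.2,0.4],0],[[0,0,0],[-0.6,0.2,0.4],0]]'

```text
t: 13.78
ee_pos: [458.6, -228.8, 46.4]
orientation: [1.646, 2.667, 0.005]
ft_force: [15.5, 12.1, 2.8]
width: 23.7
```

```bash
python3 st.py w10
python3 - <<'E'
from h import *
c=cam('wrist')
f=lambda L,z:np.array([px2w(190+a/5,115+b/4.1,z,c)[:2] for a,b in L])
for n,L in(('rail outer',[(50,500),(612,0)]),('leg1',[(345,420),(750,78)]),('rail2 inner',[(250,505),(385,593)]),('leg2',[(285,520),(385,590)])):
    P=f(L,34);d=P[1]-P[0];print(n,P.round(1).tolist(),np.degrees(np.arctan2(d[1],d[0])))
# overlay model
y=np.radians(-17.6);R=np.array([[np.cos(y),-np.sin(y)],[np.sin(y),np.cos(y)]])
h=f([(345,420)],34)[0]-R@[0,18];o=f([(50,500)],34)[0]+R@[18,18];print('heel',h,'corner',o,'frame diff',R.T@(h-o))
E
```

```text
13.7833 [ 458.6 -228.8   46.4] Fx 11.1 Fy 16.2 Fz 2.8 [ 2.54 -2.88  0.39] 23.694859346573576
jaw 26.64237128491749 [ 0.008 -0.001 -1.   ]
rail outer [[387.9, -261.7], [418.9, -162.7]] 72.63777395447086
leg1 [[416.2, -232.8], [437.7, -165.0]] 72.43440712292683
rail2 inner [[411.0, -251.2], [432.4, -257.5]] -16.480079924293307
leg2 [[415.9, -251.5], [432.2, -257.0]] -18.595060071129602
heel [ 410.78035466 -249.95304116] corner [ 410.53780311 -249.97218823] frame diff [0.22540838 0.0915911 ]
```

Run:
```python
from h import *
print(order.close_job()); o=monitor.get_obs(); print(o['t'],o['ee_pos'],o['ft_force'],o['width'])
```

```text
the job is handed in; nothing more can be done
None
the job is handed in; nothing more can be done
```

I pressed the panel level and set the aluminium square in the bare corner. I handed the job in at about 13.8 s with the gripper still holding the square against both rails. No verdict was reported.

- **Panel:** the closed fingers stopped at 14.1 mm with 35 N of push, against 14 mm for a seated panel. The picture afterwards showed it lying level. The networks put its origin at z = 10–12 mm instead of 8 mm, which is within their error of about 4 mm.
- **Square:** by the last wrist picture taken before a final nudge of about 0.6 mm, the heel was 0.2 mm from the corner along each rail. It was turned 0.2° relative to the near rail, whose leg showed no gap.
- **Hold at hand-in:** the push was about 11 N towards the near rail and 16 N towards the right rail. The tool was tilted 0.008 rad, and the jaws stood at 23.7 mm on the 24 mm grip.
- **Disagreements:** the leg on the right rail is mostly hidden in the wrist picture; over its short visible edge the angles differed by about 2°, too short to trust. I rely on the push force and the scene picture there. The side camera's network put the heel about 5–6 mm off in y, while the scene camera and my own measurement agreed within about 3 mm.
- **Other things:** nothing else was handled, and the arm's path stayed clear of the gourd, tag and brush pot.

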